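Scrape the soap ends off the teak board

TASK

Take the scraper from the cork mat by its handle and, touching the soap only with the scraper, sweep all three soap ends off the teak board into the wooden tray beside it. Leave the jar, tumbler, saucer and mirror standing or lying where they are. With all the soap in the tray, stand the scraper back upright on the cork mat and let go.

Things in the scene. Friction and masses are not known exactly. Their poses are not given: they have to be found in the camera images.
- board: fixed dark teak board, 240 (own x) x 300 (own y) x 40 mm high, no rim; origin at the centre of its underside, z up. The tray stands along one of its two short sides (its +y or -y end), the cork mat at its other end
- tray: fixed light-wood open tray, outside 250 (own x) x 120 (own y) x 28 mm high, walls and floor 4 mm; origin at the centre of its underside; same yaw as the board, its long side 5 mm from the board's end, its rim 12 mm below the board's top
- mat: fixed flat cork mat, 160 (own x) x 120 (own y) x 6 mm; origin at the centre of its underside
- scraper: wooden hand scraper standing upright: a straight block 28 (own x) x 76 (own y, the blade's length) x 36 mm high with a rubber foot, and on its middle an upright square handle 28 x 28 mm reaching from 36 to 130 mm above the foot; 0.25 kg, the weight low down; origin at the centre of its underside. The two pushing faces look to its own +x and -x
- soap1: dry soap end, a cream slab with rounded edges, 32 (own x) x 62 (own y) x 14 mm (z), about 30 g, lying flat on the board at the start; origin at the centre of its underside
- soap2: dry soap end, a cream slab with rounded edges, 32 (own x) x 62 (own y) x 14 mm (z), about 30 g, lying flat on the board at the start; origin at the centre of its underside
- soap3: dry soap end, a cream slab with rounded edges, 32 (own x) x 62 (own y) x 14 mm (z), about 30 g, lying flat on the board at the start; origin at the centre of its underside
- jar: loose glass jar with a wooden lid, 56 mm wide, 75 mm high, standing on the board near one of its long edges; origin at the centre of its underside
- tumbler: loose white ceramic tumbler, 56 mm wide at the rim, 75 mm high, open on top, standing on the board near its other long edge; origin at the centre of its underside
- saucer: loose white ceramic saucer, 110 mm wide, 20 mm high, on the ledge to one side, outside the tray or the mat; origin at the centre of its underside
- mirror: loose round mirror in white plastic, 110 mm wide, 13 mm thick, lying face up on the ledge to one side, outside the tray or the mat; origin at the centre of its underside

How it is judged:
On the way, in this order (a step that is already met when the one before it is completed fails the run):
1. the scraper is gripped and lifted off the mat (z of scraper in the frame of mat above 0.025 m and contact force between the fingers and scraper above 1 N), for 0.1 s.
2. all three soap ends lie in the tray while the scraper is still held (x of soap1 in the frame of tray between -0.125 and 0.125 m and y of soap1 in the frame of tray between -0.06 and 0.06 m and z of each of soap1, soap2, soap3 in the frame of tray below 0.038 m and linear speed of each of soap1, soap2, soap3 below 0.03 m/s and x of soap2 in the frame of tray between -0.125 and 0.125 m and y of soap2 in the frame of tray between -0.06 and 0.06 m and x of soap3 in the frame of tray between -0.125 and 0.125 m and y of soap3 in the frame of tray between -0.06 and 0.06 m and contact force between the fingers and scraper above 1 N), for 0.1 s.
At the end, for the whole second after the job is handed in: All three soap ends lie still in the tray (centre inside its walls, underside below 38 mm); the scraper stands released on the mat, centre over it, within 0.1 rad of upright; jar, tumbler, saucer and mirror are within 15 mm of their starts and 0.2 rad of upright (x of soap1 in the frame of tray between -0.125 and 0.125 m and y of soap1 in the frame of tray between -0.06 and 0.06 m and z of each of soap1, soap2, soap3 in the frame of tray below 0.038 m and linear speed of each of soap1, soap2, soap3, scraper below 0.03 m/s and x of soap2 in the frame of tray between -0.125 and 0.125 m and y of soap2 in the frame of tray between -0.06 and 0.06 m and x of soap3 in the frame of tray between -0.125 and 0.125 m and y of soap3 in the frame of tray between -0.06 and 0.06 m and x of scraper in the frame of mat between -0.08 and 0.08 m and y of scraper in the frame of mat between -0.06 and 0.06 m and z of scraper in the frame of mat below 0.012 m and angle between scraper's own z axis and vertical below 0.1 rad and distance of each of jar, tumbler, saucer, mirror from where it was at the start of the episode below 0.015 m and angle between each of jar, tumbler, saucer, mirror's own z axis and vertical below 0.2 rad); the robot touches nothing.
It fails at once if the jar is shifted by more than 15 mm or tipped by more than 0.2 rad (distance of jar from where it was at the start of the episode above 0.015 m or angle between jar's own z axis and vertical above 0.2 rad).
It fails at once if the tumbler is shifted by more than 15 mm or tipped by more than 0.2 rad (distance of tumbler from where it was at the start of the episode above 0.015 m or angle between tumbler's own z axis and vertical above 0.2 rad).
It fails at once if the saucer is shifted by more than 15 mm or tipped by more than 0.2 rad (distance of saucer from where it was at the start of the episode above 0.015 m or angle between saucer's own z axis and vertical above 0.2 rad).
It fails at once if the mirror is shifted by more than 15 mm or tipped by more than 0.2 rad (distance of mirror from where it was at the start of the episode above 0.015 m or angle between mirror's own z axis and vertical above 0.2 rad).
It fails at once if the robot itself, not the scraper, pushes or grips a soap end (contact force between any of the fingers, the arm and soap1 above 0.3 N or contact force between any of the fingers, the arm and soap2 above 0.3 N or contact force between any of the fingers, the arm and soap3 above 0.3 N).
It also fails if it takes over 72 s, if anything falls off the work surface, if the arm or the gripper's body presses on something with over 40 N, if the wrist force passes 120 N, or if a joint passes its speed limit or range.

ROBOT

A 6-joint arm with a two-finger parallel gripper is mounted at the origin on the work surface. World frame = base frame: x ahead of the robot, y to its left, z up, the work surface at z = 0. Lengths are in m, angles in rad, forces in N, time in s.
With the tool pointing down it reaches from about 0.375 to 0.975 m from the base axis. Payload 3.8 kg.
Tool frame: the origin (TCP) lies at the centre of the arm's flange, where the gripper is bolted on; the fingertips stand 166 mm ahead of it and the grasp point (between the pads) lies r.grip_depth ahead of it (r.grip_depth is the distance from the TCP to the grasp point, in m); z points along the fingers, y is the line along which they close (so a half turn about z gives the same grasp; the last joint's range is limited). The gripper opens to 88 mm and grips with 3 to 60 N. Pads are 18 mm wide; open, the fingers measure 123 mm over their backs; the gripper's body (75 mm by 187 mm) begins 45 mm behind the grasp point.
Start: joints at [-0.037, 0.264, 1.604, -0, 1.274, -0.037], TCP at [0.675, -0, 0.405] pointing down, gripper open.
Joint ranges: [-2.63, 2.63], [-0.94, 2.18], [0.31, 2.57], [-1.31, 4.45], [0, 2.66], [-2.55, 2.55]. Speed limits (rad/s): [2.57, 2.57, 3.14, 3.14, 3.14, 3.14].

INTERFACE

Orientations are given as a 3x3 rotation matrix whose columns are the frame's x, y, z axes.
In Python, from workcell import sensors, eyes, r, nets gives the robot as it stands.
- The arm moves only by the shell command python3 -m inch 'ROWS'. ROWS is JSON, a list that holds one entry, the list of rows, each a list of 7 numbers: the shift along the tool's x, y, z in mm, then the turn, a rotation vector about the tool's x, y, z in degrees, then the closure, from -1 (fully open) to 1 (shut). In form: [[[tx, ty, tz, rx, ry, rz, hand], ...]]. A call has 1 to 20 rows; each row shifts and turns the commanded pose from where the row before left it, along the tool's axes as they then stand; what a row does not reach is not made up. A row lasts 1/10 s, in which the tool goes at most 50 mm and 8.59 degrees, less where a joint would pass 70% of its speed; a pose out of reach is approached as far as the arm can. A call with a gripper value outside its range is refused whole. The fingers move at their own pace and stop on an object; the grip force is fixed at half the most. Time passes only in rows, so rows that do not move let the fingers close. It gives the time, the measured TCP pose, the force, the opening and the grip force at its end, in the units of the state.
- sensors.sense(): the state, without advancing time (a new reading comes with each control period).
- eyes.get_image(name): name is "scene" or "side" or "wrist"; returns a dict with "img" (480x640x3 uint8, red, green, blue), "z_map" (480x640 float32, m along the optical axis (not along the pixel's ray), 0 where there is no reading), "intrinsics" (3x3 intrinsics, pixels), "R" (3x3) and "t" (3): a world point X has camera coordinates R X + t. Camera axes: x right, y down, z forward; pixel columns grow to the right and rows downward; lengths in m; the calibration is good to about 2 mm. A picture is of the moment at which its call begins.
- r.sign_off(): hands the job in; it is judged then, once.
Trained networks look in a picture, given as the dict that the camera call returned (one of the last four; its "shot" number tells which), for a name from the list of things; names that differ only in an ending like _2 or _b are one class to them, and where a whole thing is asked for, a point or a joint stands for the part that bears it (a point fixed in the world has none). Each returns a list of dicts, best first, with "conf" (0 to 1); they miss things now and then, are a little off and sometimes report something else, mostly with a low value. They report only what shows in the picture. A call takes as long as a camera call.
- nets.spot_in(picture, target): "point" ([x, y, z] in m, in world coordinates, good to about 4 mm: the middle of the surface that is visible of it).
- nets.mark_of(picture, target): "point" ([x, y, z] in m, in world coordinates, good to about 4 mm: a listed point, or the origin of a listed thing).
The state is a dict: "time": time; "qpos": joint angles; "dq": joint speeds; "joint_efforts": joint torques, N m; "tcp_pos": TCP position; "tool_rot": TCP orientation; "force": force on the tool from outside, world axes, zero at the start; "moment": the same for the moment, N m; "grip_width": opening from 0.0 (shut) to 1.0 (fully open); "grip_force": force on a finger pad.
Only numpy, scipy, OpenCV 4.12 (cv2) and the standard library are available. Lean on these libraries where they do the work, as an engineer would, in place of code of your own. Each camera call takes 0.05 s, during which the arm holds its last target. There are 200 camera calls.

## Working session

There is one attempt and no reset: what is moved stays moved. The work goes in short steps, Python scripts to look and compute and a shell command to move; the robot and the scene stay as the last step left them, time stands still between calls to the robot, and variables do not carry over. Pictures are saved under pics/ and viewed, at most 10 in all, crops included, and the job is handed in when it is done.

```bash
mkdir -p pics; cat > h.py <<'E'
import numpy as np,cv2
from workcell import sensors,eyes,r,nets
def cloud(p):
    K=p["intrinsics"];z=p["z_map"];v,u=np.mgrid[:480,:640]
    c=np.stack([(u-K[0,2])/K[0,0]*z,(v-K[1,2])/K[1,1]*z,z],-1)
    return (c-p["t"])@p["R"]   # R^T (c-t)
def save(p,n): cv2.imwrite("pics/"+n,p["img"][...,::-1])
E
python3 - <<'E'
from h import *
np.set_printoptions(precision=4,suppress=True)
print(r.grip_depth, sensors.sense()["tool_rot"])
a=[]
for c in("scene","side"):
    p=eyes.get_image(c);a.append(p["img"])
    np.savez(c+".npz",img=p["img"],X=cloud(p))
    for n in"board tray mat scraper soap1 jar tumbler saucer mirror".split():
        print(c,n,[(np.round(d["point"],3).tolist(),round(d["conf"],2)) for d in nets.mark_of(p,n)][:4])
    save(p,c+".png")
E
```

```text
0.1473 [[ 0.      1.     -0.0022]
 [ 1.     -0.      0.0001]
 [ 0.0001 -0.0022 -1.    ]]
scene board [([0.565, -0.004, 0.003], 0.95), ([0.646, 0.056, 0.04], 0.6)]
scene tray [([0.555, -0.22, 0.001], 0.79)]
scene mat [([0.574, 0.211, -0.002], 0.72)]
scene scraper [([0.614, 0.209, 0.008], 0.85)]
scene soap1 [([0.565, 0.002, 0.037], 0.81), ([0.485, -0.068, 0.04], 0.71), ([0.643, -0.102, 0.039], 0.62)]
scene jar [([0.646, 0.058, 0.039], 0.62)]
scene tumbler [([0.488, 0.095, 0.04], 0.95), ([0.485, -0.071, 0.038], 0.68)]
scene saucer [([0.499, 0.404, 0.004], 0.9), ([0.573, 0.208, 0.0], 0.23)]
scene mirror [([0.514, -0.416, 0.002], 0.84)]
side board [([0.565, -0.008, 0.0], 0.97)]
side tray [([0.558, -0.216, 0.002], 0.6)]
side mat [([0.576, 0.208, 0.001], 0.64)]
side scraper [([0.611, 0.204, 0.008], 0.61)]
side soap1 [([0.559, 0.005, 0.039], 0.96), ([0.647, -0.1, 0.041], 0.68), ([0.488, -0.066, 0.043], 0.58)]
side jar [([0.647, 0.054, 0.039], 0.67)]
side tumbler [([0.487, 0.097, 0.046], 0.82)]
side saucer [([0.506, 0.408, 0.001], 0.66)]
side mirror [([0.518, -0.416, -0.002], 0.78)]
```

View pics/scene.png

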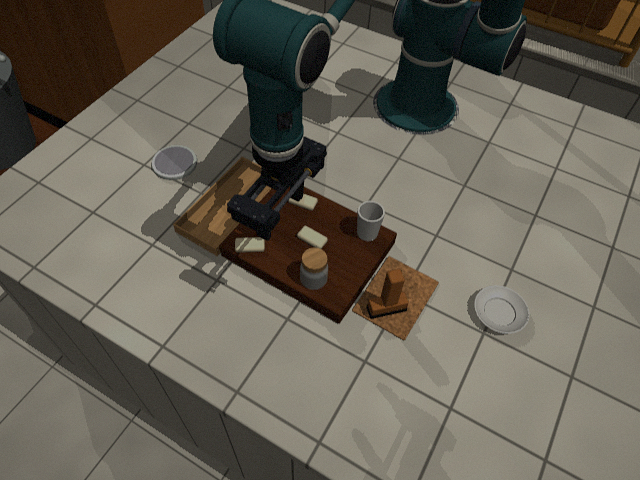

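View pics/side.png

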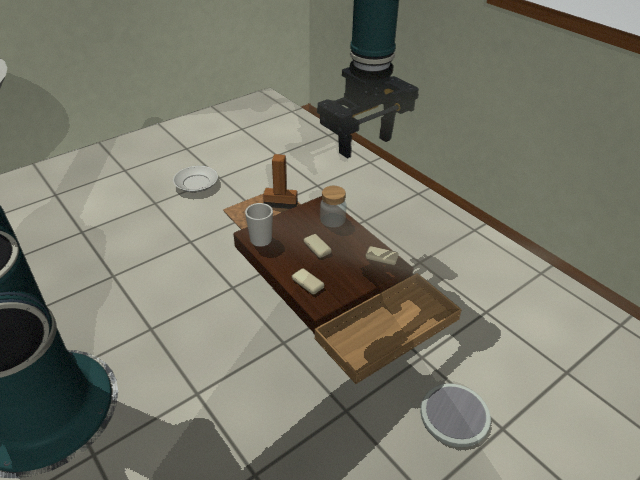

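```bash
cat > m.py <<'E'
from h import *
from scipy import ndimage as N
def rep(n,img,X):
    hsv=cv2.cvtColor(img,cv2.COLOR_RGB2HSV);z=X[...,2];x=X[...,0];y=X[...,1]
    def rect(nm,m,mn=15):
        l,k=N.label(m)
        for i in range(1,k+1):
            P=X[l==i]
            if len(P)>=mn:
                b=cv2.minAreaRect((P[:,:2]*1000).astype(np.float32));print(n,nm,len(P),np.round(b[0],1),np.round(b[1],1),round(b[2],1),"z",np.round(np.median(P[:,2]),4),"mean",np.round(P.mean(0),3))
    near=(x>.4)&(x<.75)
    rect("soap",near&(abs(y+.05)<.22)&(z>.008)&(z<.062)&(hsv[...,1]<110)&(hsv[...,2]>90))
    s=near&(y>.155)&(y<.28)
    rect("handletop",s&(z>.131)&(z<.142));rect("handle",s&(z>.06)&(z<.142));rect("block",s&(z>.030)&(z<.048));rect("mat",s&(z>.003)&(z<.01),100)
    rect("board",near&(abs(y)<.18)&(z>.035)&(z<.044),200)
    rect("jar",near&(y>.02)&(y<.14)&(z>.09)&(z<.125))
E
python3 - <<'E'
from m import *
for c in("scene","side"):
    d=np.load(c+".npz");rep(c,d["img"],d["X"])
E
```

```text
scene soap 223 [489.2 -65. ] [33.3 59.1] 8.6 z 0.0534 mean [ 0.49  -0.056  0.053]
scene soap 363 [564.7   4.1] [60.  34.1] 87.3 z 0.0543 mean [0.567 0.005 0.054]
scene soap 358 [650.5 -97.3] [31.4 61. ] 29.1 z 0.0541 mean [ 0.652 -0.096  0.054]
scene handletop 203 [615.9 207.2] [28.6 27.8] 47.2 z 0.136 mean [0.617 0.208 0.136]
scene handle 576 [616.4 207.2] [29.3 28.6] 47.3 z 0.1175 mean [0.622 0.209 0.111]
scene block 390 [615.9 207.2] [31.  75.9] 44.8 z 0.0418 mean [0.623 0.207 0.041]
scene mat 2475 [573.6 214.3] [167.8 118.6] 0.0 z 0.0067 mean [0.576 0.22  0.007]
scene board 8612 [567.   -4.3] [301.7 243.5] 87.7 z 0.0406 mean [0.582 0.024 0.04 ]
scene jar 483 [488.7  95.2] [55.9 55.1] 2.7 z 0.1068 mean [0.488 0.095 0.106]
scene jar 611 [648.2  54.8] [50.7 48.6] 47.6 z 0.1149 mean [0.652 0.057 0.112]
side soap 652 [660.1 -57.9] [147.3  62.2] 71.0 z 0.0488 mean [ 0.654 -0.079  0.046]
side soap 366 [561.9   8.9] [75.3 32. ] 82.5 z 0.0517 mean [ 0.56  -0.     0.051]
side soap 142 [475.7  79.6] [17.9 39.5] 55.6 z 0.0517 mean [0.476 0.08  0.051]
side soap 26 [640.6 -18.8] [10.4 26. ] 4.0 z 0.0388 mean [ 0.641 -0.02   0.039]
side soap 441 [484.1 -63.1] [34.  72.3] 7.7 z 0.0519 mean [ 0.483 -0.07   0.051]
side soap 79 [ 676.6 -174.9] [20.2 39.1] 37.3 z 0.0249 mean [ 0.675 -0.172  0.023]
side handletop 95 [614.  207.3] [31.  27.5] 41.6 z 0.134 mean [0.612 0.205 0.134]
side handle 460 [612.4 205.6] [35.4 28.2] 40.0 z 0.1063 mean [0.608 0.2   0.104]
side block 294 [612.2 206.9] [33.3 76.3] 45.6 z 0.0391 mean [0.61  0.201 0.039]
side mat 437 [544.3 227.8] [ 90.3 102.4] 87.5 z 0.0051 mean [0.529 0.242 0.005]
side mat 110 [603.7 189.2] [36.  44.9] 63.5 z 0.0052 mean [0.6   0.193 0.006]
side board 9440 [564.9  -3.8] [304.5 241.7] 87.7 z 0.0386 mean [ 0.553 -0.026  0.039]
side jar 454 [644.5  54.2] [50.8 48.3] 38.4 z 0.1123 mean [0.64  0.049 0.108]
side jar 533 [485.7  94.4] [56.9 55.1] 42.6 z 0.1047 mean [0.485 0.095 0.104]
```

```bash
python3 -m inch '[[[34.5,-10,0,0,0,0,-1],[34.5,-10,0,0,0,0,-1],[34.5,-10,0,0,0,0,-1],[34.5,-10,0,0,0,0,-1],[34.5,-10,0,0,0,0,-1],[34.5,-10,0,0,0,0,-1],[0,0,0,0,0,7.5,-1],[0,0,0,0,0,7.5,-1],[0,0,0,0,0,7.5,-1],[0,0,0,0,0,7.5,-1],[0,0,0,0,0,7.5,-1],[0,0,0,0,0,7.5,-1],[0,0,0,0,0,0,-1]]]'
python3 - <<'E'
from m import *
p=eyes.get_image("wrist");save(p,"w1.png");rep("w",p["img"],cloud(p));print(sensors.sense()["tool_rot"])
E
```

```text
time: 2.3
tcp_pos: [0.615, 0.207, 0.4048]
tool_rot: [[0.707, 0.707, 0.0], [0.707, -0.707, 0.0], [0.0, 0.0, -1.0]]
force: [-0.0, -0.4, 0.4]
grip_width: 1.0
grip_force: 0.0
w soap 154 [689.4  97. ] [87.3  1.9] 87.7 z 0.0381 mean [0.689 0.099 0.038]
w soap 352 [656.   75.6] [11.6 41.3] 66.9 z 0.0528 mean [0.655 0.079 0.053]
w soap 58 [684.5 -27.9] [38.7  2. ] 87.9 z 0.0381 mean [ 0.684 -0.028  0.038]
w soap 58 [454. 134.] [33.3  4. ] 84.1 z 0.0389 mean [0.454 0.137 0.038]
w soap 387 [488.7 111.2] [15.6 46.9] 79.0 z 0.0499 mean [0.497 0.112 0.05 ]
w soap 567 [569.   23.7] [24.7 40.6] 57.8 z 0.0519 mean [0.57  0.025 0.05 ]
w soap 121 [460.7  -0.9] [62.9 44.8] 31.9 z 0.0391 mean [0.462 0.003 0.039]
w soap 751 [492.5 -54.7] [36.5 57.3] 54.0 z 0.0518 mean [ 0.49  -0.049  0.05 ]
w handletop 1437 [614.8 207.5] [27.3 27.2] 45.4 z 0.1351 mean [0.615 0.208 0.135]
w handle 2128 [615.  207.5] [27.5 27.9] 44.7 z 0.1345 mean [0.618 0.211 0.124]
w block 1509 [614.9 207.6] [27.5 76. ] 44.9 z 0.0412 mean [0.617 0.209 0.041]
w mat 12130 [574.9 211.9] [117.9 160.8] 88.4 z 0.0054 mean [0.57  0.221 0.005]
w board 19071 [568.1  37.8] [217.6 239.8] 87.8 z 0.0393 mean [0.593 0.089 0.039]
w board 5615 [511.3 -59.9] [ 65.1 193.7] 44.7 z 0.0393 mean [ 0.514 -0.058  0.039]
w jar 876 [664.3  55.9] [14.  43.9] 3.2 z 0.1139 mean [0.663 0.061 0.11 ]
w jar 1398 [480.2  87.6] [34.3 54.5] 45.3 z 0.107 mean [0.475 0.083 0.106]
[[ 7.05110010e-01  7.09097929e-01 -9.31348211e-06]
 [ 7.09097929e-01 -7.05110010e-01  2.46276922e-05]
 [ 1.08964161e-05 -2.39694032e-05 -1.00000000e+00]]
```

View pics/w1.png

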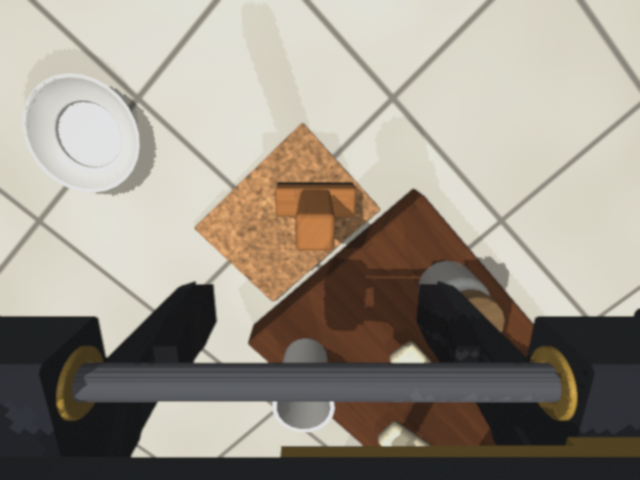

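The wrist view shows the scraper (handle top at about (315,230), block 275–355) square to the fingers, and its measured centre is (0.615, 0.2075). I'll descend and grip.

```bash
python3 -m inch '[[[0,0,20,0,0,0,-1],[0,0,20,0,0,0,-1],[0,0,20,0,0,0,-1],[0,0,20,0,0,0,-1],[0,0,20,0,0,0,-1],[0,0,20,0,0,0,-1],[0,0,17,0,0,0,-1],[0,0,10,0,0,0,-1],[0,0,0,0,0,0,-1],[0,0,0,0,0,0,1],[0,0,0,0,0,0,1],[0,0,0,0,0,0,1],[0,0,0,0,0,0,1],[0,0,0,0,0,0,1],[0,0,0,0,0,0,1],[0,0,0,0,0,0,1],[0,0,0,0,0,0,1]]]'
```

```text
time: 4.05
tcp_pos: [0.6149, 0.207, 0.2576]
tool_rot: [[0.707, 0.707, -0.0], [0.707, -0.707, 0.0], [-0.0, -0.0, -1.0]]
force: [-1.6, 0.2, -1.8]
grip_width: 0.314
grip_force: 30.0
```

```bash
python3 -m inch '[[[0,0,-8,0,0,0,1],[0,0,-16,0,0,0,1],[0,0,-16,0,0,0,1],[0,0,-16,0,0,0,1],[0,0,-16,0,0,0,1],[0,0,-20,0,0,0,1],[0,0,-20,0,0,0,1],[0,0,-16,0,0,0,1],[0,0,0,0,0,-7.1,1],[0,0,0,0,0,-7.1,1],[0,0,0,0,0,-7.1,1],[0,0,0,0,0,-7.1,1],[0,0,0,0,0,-7.1,1],[0,0,0,0,0,-7.1,1],[-22.3,-7.3,0,0,0,0,1],[-22.3,-7.3,0,0,0,0,1],[-22.3,-7.3,0,0,0,0,1],[-22.3,-7.3,0,0,0,0,1],[-22.3,-7.3,0,0,0,0,1],[-22.3,-7.3,0,0,0,0,1]]]'
python3 - <<'E'
from m import *
print(sensors.sense()["tcp_pos"],sensors.sense()["tool_rot"])
a=[]
for c in("scene","side"):
    p=eyes.get_image(c);rep(c,p["img"],cloud(p));a.append(p["img"][80:400,130:530])
cv2.imwrite("pics/a2.png",np.hstack(a)[...,::-1])
E
```

```text
time: 6.05
tcp_pos: [0.5652, 0.0743, 0.3867]
tool_rot: [[0.042, 0.999, 0.001], [0.999, -0.042, 0.0], [0.0, 0.001, -1.0]]
force: [-0.0, 0.2, -3.1]
grip_width: 0.316
grip_force: 30.0
[0.56520651 0.07430531 0.38667811] [[ 4.18184391e-02  9.99124896e-01  8.13207009e-04]
 [ 9.99125224e-01 -4.18184794e-02  3.25971774e-05]
 [ 6.65757320e-05  8.11132472e-04 -9.99999669e-01]]
scene soap 37 [492.9 -90.5] [26.5 10.7] 8.9 z 0.0541 mean [ 0.495 -0.091  0.054]
scene soap 71 [485.5 -52.8] [36.1 19.9] 31.1 z 0.0539 mean [ 0.491 -0.052  0.054]
scene soap 265 [564.9   4.5] [56.9 31. ] 84.4 z 0.0545 mean [0.567 0.005 0.054]
scene soap 351 [ 649.9 -100.4] [33.  56.6] 35.0 z 0.054 mean [ 0.652 -0.1    0.054]
scene mat 3668 [574.1 213.7] [119.2 168.1] 89.3 z 0.0067 mean [0.578 0.214 0.007]
scene board 9208 [567.6  -4. ] [301.5 241.4] 87.8 z 0.0406 mean [0.585 0.001 0.04 ]
scene jar 449 [486.8  96.8] [57.5 50.7] 22.2 z 0.1059 mean [0.487 0.097 0.105]
scene jar 610 [647.5  55.4] [50.  48.2] 35.2 z 0.1149 mean [0.652 0.057 0.112]
side soap 735 [650.5 -70.9] [172.7  65.6] 88.4 z 0.0459 mean [ 0.657 -0.087  0.046]
side soap 344 [561.1   1.7] [62.6 31.7] 86.8 z 0.0518 mean [ 0.559 -0.001  0.051]
side soap 139 [475.7  81.5] [16.  40.4] 48.8 z 0.052 mean [0.475 0.08  0.051]
side soap 23 [ 656.8 -141.8] [14.4 10.6] 66.4 z 0.0386 mean [ 0.656 -0.142  0.039]
side soap 417 [483.7 -68.3] [30.6 62.3] 5.4 z 0.0521 mean [ 0.482 -0.071  0.052]
side soap 114 [ 672.6 -178.4] [27.6 38.7] 21.4 z 0.0227 mean [ 0.675 -0.173  0.022]
side mat 803 [573.2 226. ] [ 91.2 159.5] 87.7 z 0.005 mean [0.567 0.231 0.005]
side board 9430 [564.7  -4.2] [301.6 241.9] 87.9 z 0.0387 mean [ 0.553 -0.026  0.039]
side jar 453 [644.4  54. ] [48.9 48.5] 25.3 z 0.1122 mean [0.64  0.049 0.108]
side jar 529 [485.6  95.6] [57.4 54.2] 54.7 z 0.1048 mean [0.485 0.095 0.104]
```

View pics/a2.png

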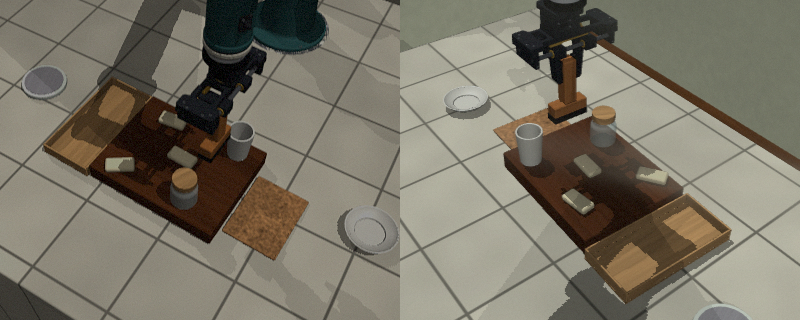

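```bash
python3 -m inch '[[[0,0,14,0,0,0,1],[0,0,15,0,0,0,1],[0,0,15,0,0,0,1],[0,0,15,0,0,0,1],[0,0,15,0,0,0,1],[0,0,12,0,0,0,1],[0,0,6.5,0,0,0,1],[-6,0,0,0,0,0,1],[-10,0,0,0,0,0,1],[-10,0,0,0,0,0,1],[-10,0,0,0,0,0,1],[-12,0,0,0,0,0,1],[-12,0,0,0,0,0,1],[-12,0,0,0,0,0,1],[-12,0,0,0,0,0,1],[-12,0,0,0,0,0,1],[-12,0,0,0,0,0,1],[-12,0,0,0,0,0,1],[-12,0,0,0,0,0,1],[-12,0,0,0,0,0,1]]]'
```

```text
time: 8.15
tcp_pos: [0.5595, -0.0697, 0.2932]
tool_rot: [[0.042, 0.999, -0.0], [0.999, -0.042, -0.0], [-0.0, -0.0, -1.0]]
force: [-0.0, 0.1, -3.7]
grip_width: 0.315
grip_force: 30.0
```

```bash
python3 -m inch '[[[-12,0,-1,0,0,0,1],[-12,0,0,0,0,0,1],[-12,0,0,0,0,0,1],[-12,0,0,0,0,0,1],[-12,0,0,0,0,0,1],[-12,0,0,0,0,0,1],[-12,0,0,0,0,0,1],[-12,0,0,0,0,0,1],[0,0,0,0,0,0,1],[0,0,0,0,0,0,1]]]'
python3 - <<'E'
from m import *
p=eyes.get_image("side");rep("s",p["img"],cloud(p));cv2.imwrite("pics/a3.png",p["img"][100:460,150:600,::-1])
E
```

```text
time: 9.15
tcp_pos: [0.5555, -0.165, 0.2941]
tool_rot: [[0.043, 0.999, -0.0], [0.999, -0.043, 0.0], [0.0, -0.0, -1.0]]
force: [0.0, 0.5, -3.3]
grip_width: 0.318
grip_force: 30.0
s soap 148 [475.8  82.3] [19.6 41.9] 52.4 z 0.0509 mean [0.475 0.08  0.051]
s soap 127 [ 663.2 -113.4] [49.6 21.7] 28.2 z 0.0509 mean [ 0.655 -0.12   0.05 ]
s soap 19 [ 673.1 -149. ] [13.  13.4] 70.7 z 0.0378 mean [ 0.674 -0.15   0.038]
s soap 446 [484.5 -62.1] [32.2 74.1] 5.7 z 0.052 mean [ 0.483 -0.07   0.051]
s soap 98 [ 679.2 -178. ] [18.7 36.8] 25.5 z 0.0227 mean [ 0.677 -0.174  0.021]
s soap 442 [ 552.8 -204.5] [60.4 30.8] 87.9 z 0.0162 mean [ 0.551 -0.206  0.016]
s mat 939 [573.5 225.8] [ 92.4 159.7] 88.1 z 0.0049 mean [0.579 0.231 0.005]
s board 6808 [558.4  -2.9] [303.5 229.4] 87.4 z 0.0387 mean [ 0.524 -0.006  0.039]
s board 386 [ 650.  -135.7] [45.2 60.1] 85.7 z 0.0386 mean [ 0.65  -0.139  0.039]
s jar 453 [644.3  54. ] [49.4 50.6] 89.9 z 0.1121 mean [0.64  0.049 0.108]
s jar 532 [485.7  95.3] [58.1 54. ] 75.5 z 0.1049 mean [0.485 0.095 0.104]
```

View pics/a3.png

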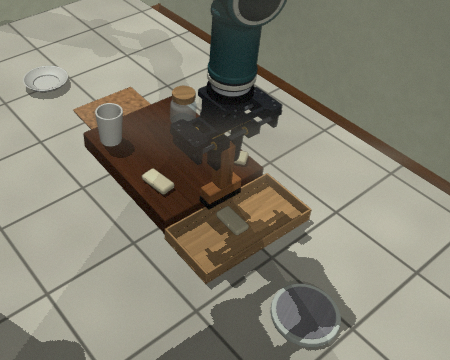

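```bash
python3 -m inch '[[[0,0,-12,0,0,0,1],[0,0,-18,0,0,0,1],[0,0,-14,0,0,0,1],[19.7,-8.4,0,0,0,0,1],[19.7,-8.4,0,0,0,0,1],[19.7,-8.4,0,0,0,0,1],[19.7,-8.4,0,0,0,0,1],[19.7,-8.4,0,0,0,0,1],[19.7,-8.4,0,0,0,0,1],[19.7,-8.4,0,0,0,0,1],[19.7,-8.4,0,0,0,0,1],[19.7,-8.4,0,0,0,0,1],[0,0,0,0,0,0,1]]]'
```

```text
time: 10.5
tcp_pos: [0.4858, 0.0181, 0.338]
tool_rot: [[0.039, 0.999, -0.001], [0.999, -0.039, 0.001], [0.001, -0.001, -1.0]]
force: [0.4, -0.4, -2.0]
grip_width: 0.317
grip_force: 30.0
```

```bash
python3 -m inch '[[[0,0,12,0,0,0,1],[0,0,16,0,0,0,1],[0,0,15.5,0,0,0,1],[-8,0,0,0,0,0,1],[-10,0,0,0,0,0,1],[-10,0,0,0,0,0,1],[-10,0,0,0,0,0,1],[-11,0,0,0,0,0,1],[-11,0,0,0,0,0,1],[-11,0,0,0,0,0,1],[-12,0,0,0,0,0,1],[-12,0,0,0,0,0,1],[-12,0,0,0,0,0,1],[-12,0,0,0,0,0,1],[-12,0,0,0,0,0,1],[-12,0,0,0,0,0,1],[-12,0,0,0,0,0,1],[-12,0,0,0,0,0,1],[-12,0,0,0,0,0,1],[-5,0,0,0,0,0,1]]]'
python3 - <<'E'
from m import *
p=eyes.get_image("side");rep("s",p["img"],cloud(p))
E
```

```text
time: 12.5
tcp_pos: [0.4797, -0.1694, 0.2948]
tool_rot: [[0.043, 0.999, 0.0], [0.999, -0.043, -0.0], [-0.0, 0.0, -1.0]]
force: [-0.7, 0.8, -2.8]
grip_width: 0.314
grip_force: 30.0
s soap 142 [474.9  82.2] [17.5 42.2] 47.0 z 0.052 mean [0.475 0.08  0.051]
s soap 406 [ 663.  -111.3] [50.7 91.6] 34.3 z 0.0502 mean [ 0.652 -0.115  0.048]
s soap 23 [ 655.3 -142.6] [10.  16.8] 9.0 z 0.0387 mean [ 0.656 -0.142  0.039]
s soap 128 [ 675.5 -179.3] [27.  42.5] 22.5 z 0.0218 mean [ 0.677 -0.174  0.021]
s soap 489 [ 553.6 -203.4] [62.2 32.2] 85.2 z 0.0158 mean [ 0.552 -0.206  0.015]
s soap 574 [ 473.  -212.7] [49.9 31.2] 87.9 z 0.0313 mean [ 0.471 -0.213  0.032]
s mat 949 [573.5 226.5] [ 89.6 161.1] 87.0 z 0.0051 mean [0.579 0.231 0.005]
s board 3999 [557.1  -2.7] [303.2 226.8] 87.6 z 0.0386 mean [0.508 0.022 0.039]
s board 1302 [ 612.2 -112.7] [ 88.2 138.5] 87.8 z 0.0385 mean [ 0.61  -0.129  0.039]
s jar 538 [485.5  95.1] [57.4 53.9] 56.9 z 0.105 mean [0.486 0.095 0.104]
```

```bash
python3 -m inch '[[[0,0,-12,0,0,0,1],[0,0,-18,0,0,0,1],[0,0,-14,0,0,0,1],[16,20.2,0,0,0,0,1],[16,20.2,0,0,0,0,1],[16,20.2,0,0,0,0,1],[16,20.2,0,0,0,0,1],[16,20.2,0,0,0,0,1],[16,20.2,0,0,0,0,1],[16,20.2,0,0,0,0,1],[16,20.2,0,0,0,0,1],[16,20.2,0,0,0,0,1],[0,0,0,0,0,7.5,1],[0,0,0,0,0,7.5,1],[0,0,0,0,0,0,1]]]'
python3 - <<'E'
from m import *
p=eyes.get_image("side");rep("s",p["img"],cloud(p));cv2.imwrite("pics/a4.png",p["img"][100:460,150:600,::-1])
E
```

```text
time: 14.05
tcp_pos: [0.6677, -0.0311, 0.3394]
tool_rot: [[0.298, 0.954, 0.0], [0.954, -0.298, 0.0], [0.0, 0.0, -1.0]]
force: [0.8, 0.4, -2.6]
grip_width: 0.315
grip_force: 30.0
s soap 147 [475.5  81.6] [15.7 41.4] 51.5 z 0.0522 mean [0.475 0.08  0.052]
s soap 409 [650.9 -94. ] [50.  65.4] 36.4 z 0.0516 mean [ 0.643 -0.102  0.051]
s soap 107 [ 677.4 -180.3] [25.6 49.1] 30.8 z 0.0242 mean [ 0.675 -0.175  0.023]
s soap 481 [ 553.5 -203.2] [62.3 33. ] 85.6 z 0.0161 mean [ 0.552 -0.206  0.016]
s soap 533 [ 473.7 -202.6] [61.8 31.9] 89.0 z 0.0161 mean [ 0.472 -0.205  0.016]
s mat 953 [573.5 226.4] [ 90.2 160.7] 87.0 z 0.0049 mean [0.578 0.231 0.005]
s board 10173 [564.8  -3.5] [303.5 242. ] 87.9 z 0.0387 mean [ 0.55  -0.026  0.039]
s jar 450 [645.1  54.2] [50.4 50.5] 83.3 z 0.1121 mean [0.64  0.049 0.108]
s jar 534 [486.4  94.9] [56.4 55.9] 82.2 z 0.105 mean [0.486 0.095 0.104]
```

View pics/a4.png

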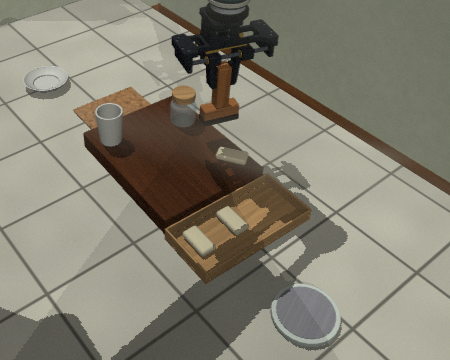

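Two soaps lie flat in the tray (crop pixels (198,242) and (232,220)). The third is still on the board at (233,155), with the scraper behind it. Next I lower and sweep.

```bash
python3 -m inch '[[[0,0,12,0,0,0,1],[0,0,17,0,0,0,1],[0,0,15.5,0,0,0,1],[-8,0,0,0,0,0,1],[-8,0,0,0,0,0,1],[-8,0,0,0,0,0,1],[-8,0,0,0,0,0,1],[-8,0,0,0,0,0,1],[-10,0,0,0,0,0,1],[-10,0,0,0,0,0,1],[-10,0,0,0,0,0,1],[-10,0,0,0,0,0,1],[-10,0,0,0,0,0,1],[-10,0,0,0,0,0,1],[-10,0,0,0,0,0,1],[-10,0,0,0,0,0,1],[-10,0,0,0,0,0,1],[-10,0,0,0,0,0,1],[0,0,0,0,0,0,1],[0,0,0,0,0,0,1]]]'
python3 - <<'E'
from m import *
p=eyes.get_image("side");rep("s",p["img"],cloud(p));cv2.imwrite("pics/a5.png",p["img"][100:460,150:600,::-1])
E
```

```text
time: 16.1
tcp_pos: [0.6255, -0.1658, 0.2942]
tool_rot: [[0.3, 0.954, 0.0], [0.954, -0.3, 0.0], [0.0, -0.0, -1.0]]
force: [0.1, 0.0, -1.4]
grip_width: 0.316
grip_force: 30.0
s soap 147 [475.7  81.5] [16.8 41.5] 52.9 z 0.0515 mean [0.475 0.08  0.051]
s soap 47 [ 676.7 -181.1] [25.6 21.9] 61.7 z 0.023 mean [ 0.68  -0.183  0.023]
s soap 430 [ 632.6 -204.3] [32.6 62.5] 80.4 z 0.0157 mean [ 0.631 -0.206  0.015]
s soap 478 [ 553.9 -203.1] [62.9 33.1] 85.5 z 0.0158 mean [ 0.552 -0.206  0.015]
s soap 535 [ 473.9 -202.6] [62.  32.6] 87.0 z 0.016 mean [ 0.472 -0.205  0.016]
s mat 945 [574.  226.1] [ 91.2 161.3] 87.3 z 0.005 mean [0.578 0.23  0.005]
s board 9887 [564.2  -4.5] [302.7 243.1] 87.9 z 0.0387 mean [ 0.548 -0.022  0.039]
s jar 452 [644.7  54.2] [51.  48.8] 41.8 z 0.1122 mean [0.64  0.049 0.108]
s jar 535 [485.7  95.5] [56.9 54.8] 75.1 z 0.1047 mean [0.485 0.095 0.104]
```

View pics/a5.png

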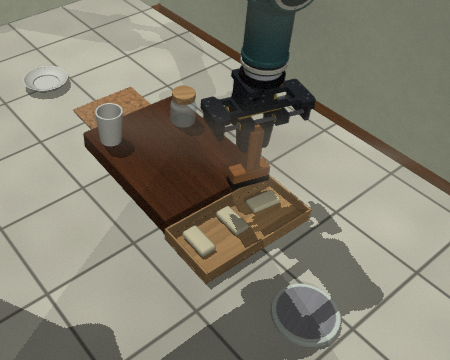

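All three soaps lie flat in the tray (crop pixels (198,242), (232,220) and (262,202)), and the scraper is still held. Now it goes back to the mat.

```bash
python3 -m inch '[[[0,0,-10,0,0,0,1],[0,0,-20,0,0,0,1],[0,0,-20,0,0,0,1],[0,0,-20,0,0,0,1],[0,0,-22,0,0,0,1],[24.7,-11.5,0,0,0,0,1],[24.7,-11.5,0,0,0,0,1],[24.7,-11.5,0,0,0,0,1],[24.7,-11.5,0,0,0,0,1],[24.7,-11.5,0,0,0,0,1],[24.7,-11.5,0,0,0,0,1],[24.7,-11.5,0,0,0,0,1],[24.7,-11.5,0,0,0,0,1],[24.7,-11.5,0,0,0,0,1],[24.7,-11.5,0,0,0,0,1],[24.7,-11.5,0,0,0,0,1],[24.7,-11.5,0,0,0,0,1],[24.7,-11.5,0,0,0,0,1],[24.7,-11.5,0,0,0,0,1],[0,0,0,0,0,0,1]]]'
```

```text
time: 18.15
tcp_pos: [0.5746, 0.216, 0.3872]
tool_rot: [[0.295, 0.955, 0.001], [0.955, -0.295, 0.002], [0.002, 0.0, -1.0]]
force: [-0.2, -0.1, -2.9]
grip_width: 0.312
grip_force: 30.0
```

```bash
python3 -m inch '[[[-3,0,15,0,0,0,1],[0,0,20,0,0,0,1],[0,0,20,0,0,0,1],[0,0,20,0,0,0,1],[0,0,20,0,0,0,1],[0,0,15,0,0,0,1],[0,0,10,0,0,0,1],[0,0,5,0,0,0,1],[0,0,2,0,0,0,1],[0,0,1,0,0,0,1],[0,0,0,0,0,0,1],[0,0,0,0,0,0,1]]]'
```

```text
time: 19.35
tcp_pos: [0.5748, 0.2099, 0.2591]
tool_rot: [[0.299, 0.954, 0.001], [0.954, -0.299, 0.0], [0.001, 0.001, -1.0]]
force: [-0.1, -0.1, -1.0]
grip_width: 0.317
grip_force: 30.0
```

```bash
python3 -m inch '[[[0,0,0.8,0,0,0,1],[0,0,0.7,0,0,0,1],[0,0,0,0,0,0,1]]]'
```

```text
time: 19.65
tcp_pos: [0.5744, 0.2098, 0.2567]
tool_rot: [[0.299, 0.954, -0.0], [0.954, -0.299, -0.0], [-0.0, -0.0, -1.0]]
force: [1.1, -0.7, -0.6]
grip_width: 0.316
grip_force: 30.0
```

```bash
python3 -m inch '[[[0,0,0,0,0,0,0.2],[0,0,0,0,0,0,0],[0,0,0,0,0,0,-0.3],[0,0,0,0,0,0,-1],[0,0,0,0,0,0,-1],[0,0,0,0,0,0,-1],[0,0,0,0,0,0,-1],[0,0,0,0,0,0,-1],[0,0,-10,0,0,0,-1],[0,0,-20,0,0,0,-1],[0,0,-20,0,0,0,-1],[0,0,-20,0,0,0,-1],[0,0,-20,0,0,0,-1],[0,0,-20,0,0,0,-1],[0,0,-20,0,0,0,-1],[0,0,-20,0,0,0,-1],[0,0,0,0,0,0,-1],[0,0,0,0,0,0,-1]]]'
python3 - <<'E'
from m import *
a=[]
for c in("scene","side"):
    p=eyes.get_image(c);rep(c,p["img"],cloud(p));a.append(p["img"][100:420,130:530])
    for n in("saucer","mirror"): print(n,nets.mark_of(p,n)[:1])
cv2.imwrite("pics/a6.png",np.hstack(a)[...,::-1])
E
```

```text
time: 21.45
tcp_pos: [0.5745, 0.2098, 0.4074]
tool_rot: [[0.299, 0.954, 0.001], [0.954, -0.299, 0.0], [0.001, 0.001, -1.0]]
force: [-0.0, 0.5, -0.3]
grip_width: 0.996
grip_force: 0.0
scene soap 187 [ 478.2 -204.3] [57.1 31.2] 84.0 z 0.018 mean [ 0.481 -0.209  0.018]
scene soap 305 [ 556.8 -197.1] [71.9 31.5] 88.7 z 0.0178 mean [ 0.559 -0.2    0.018]
scene soap 348 [ 636.4 -202.2] [32.7 61.4] 80.0 z 0.0175 mean [ 0.638 -0.201  0.017]
scene handletop 193 [576.8 209.4] [27.5 29.4] 72.3 z 0.1365 mean [0.578 0.21  0.136]
scene handle 566 [577.3 209.7] [28.5 30.2] 71.1 z 0.115 mean [0.583 0.211 0.11 ]
scene block 294 [576.9 209.5] [28.5 77.4] 72.8 z 0.0418 mean [0.591 0.209 0.041]
scene mat 2760 [573.6 213.5] [119.3 167.4] 88.2 z 0.0067 mean [0.587 0.217 0.007]
scene board 11156 [567.1  -4.1] [301.1 242.8] 87.6 z 0.0406 mean [ 0.575 -0.005  0.041]
scene jar 310 [493.2  89.1] [57.9 39.9] 49.0 z 0.1059 mean [0.496 0.089 0.105]
scene jar 611 [646.7  55.3] [52.8 47.9] 31.2 z 0.1148 mean [0.652 0.058 0.112]
saucer [{'point': [0.5021, 0.403, 0.0011], 'conf': 0.91}]
mirror [{'point': [0.5139, -0.
[... 587 characters left out ...]
 [0.573 0.207 0.134]
side handle 483 [573.9 208.6] [33.8 29.3] 70.8 z 0.1052 mean [0.569 0.202 0.104]
side block 239 [572.8 208.7] [35.1 76.3] 66.0 z 0.0401 mean [0.574 0.204 0.039]
side mat 251 [629.2 213.5] [112.4  54.3] 55.5 z 0.0053 mean [0.629 0.212 0.005]
side mat 337 [524.6 228.7] [90.8 61.9] 87.1 z 0.0049 mean [0.516 0.238 0.005]
side board 10620 [564.8  -3.4] [304.2 242.8] 87.7 z 0.0387 mean [ 0.555 -0.028  0.039]
side jar 455 [645.2  54.2] [51.5 49. ] 26.6 z 0.1123 mean [0.64  0.049 0.108]
side jar 531 [485.4  95.2] [57.5 54.1] 55.3 z 0.1051 mean [0.485 0.094 0.104]
saucer [{'point': [0.5029, 0.4078, 0.0003], 'conf': 0.56}]
mirror [{'point': [0.5197, -0.418, 0.0005], 'conf': 0.64}]
```

View pics/a6.png

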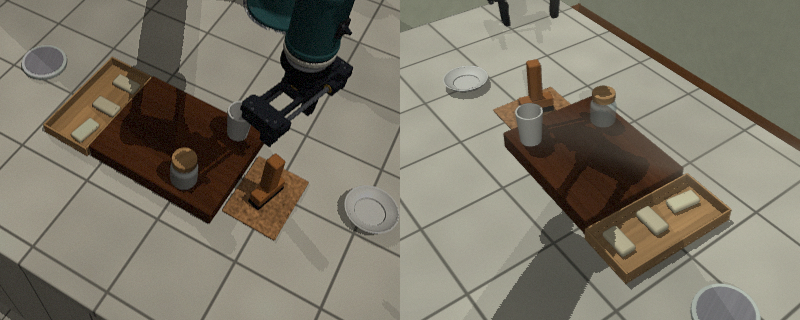

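The scraper stands upright on the mat (left crop, about (268,178)), three soaps are in the tray, and everything else is where it started. The gripper is clear.

```bash
python3 -c "
from workcell import r
print(r.sign_off())"
```

```text
the job is handed in; nothing more can be done
None
```

The job is handed in: all three soap ends lie flat in the tray, the scraper stands released and upright on the cork mat, and the jar, tumbler, saucer and mirror are where they started, as checked in the last pictures (about 21.5 s of the 72 s used; no verdict was returned).

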